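# Set the iris of a dental inspection light

## Robot

A 6-joint arm with a two-finger parallel gripper is mounted at the origin on the work surface. World frame = base frame: x ahead of the robot, y to its left, z up, the work surface at z = 0. Lengths are in m, angles in degrees, forces in N, time in s.
With the tool pointing down it reaches from about 0.3 to 0.875 m from the base axis. Payload 6.4 kg.
Tool frame: the origin (TCP) lies at the very end of the fingers, on their centre line; the grasp point (between the pads) lies 19 mm behind it; z points along the fingers, y is the line along which they close (so a half turn about z gives the same grasp; the last joint's range is limited). The gripper opens to 85 mm and grips with 20 to 120 N. Pads are 22 mm wide; open, the fingers measure 114 mm over their backs; the gripper's body (76 mm by 85 mm) begins 54 mm behind the grasp point. The pads swing forward as they close: fully open they stand 13 mm farther back than shut.
Start: joints at [52.122, 10.359, 92.074, -0, 77.567, -11.82], TCP at [0.253, 0.517, 0.231] pointing down, gripper open.
Joint ranges: [-171.53, 171.53], [-51.25, 118.39], [17.06, 147.69], [-65.23, 245.23], [0, 150.52], [-178.68, 178.68]. Speed limits (degrees/s): [147.25, 147.25, 172.46, 180, 180, 180].

## Interface

Orientations are given as a 3x3 rotation matrix whose columns are the frame's x, y, z axes.
In Python, from rig import robot gives the robot as it stands. The module is installed in compiled form; this text tells all that it offers.
- The arm moves only by the tool step_arm, never from a script. Its argument "deltas" is a list of rows, each a list of 7 numbers: the turn, a rotation vector about the tool's x, y, z in degrees, then the shift along the tool's x, y, z in mm, then the finger opening in mm, from 0 to 85.4. In form: [[ax, ay, az, dx, dy, dz, claw], ...]. A call has 1 to 10 rows; each row shifts and turns the commanded pose from where the row before left it, along the tool's axes as they then stand; what a row does not reach is not made up. A row lasts 1/10 s, in which the tool goes at most 50 mm and 8.59 degrees, less where a joint would pass 70% of its speed; a pose out of reach is approached as far as the arm can. A call with a gripper value outside its range is refused whole. The fingers move at their own pace and stop on an object; "squeeze" is the grip in N (left out, the last holds). Time passes only in rows, so rows that do not move let the fingers close. It gives the time, the measured TCP pose, the force, the opening and the grip force at its end, in the units of the state.
- robot.get_state(): the state, without advancing time (a new reading comes with each control period).
- robot.capture(name): name is "scene" or "top" or "wrist"; returns a dict with "pixels" (400x640x3 uint8, red, green, blue), "K" (3x3 intrinsics, pixels), "k1" (the pictures are not rectified: a ray, as slopes to the right and down, at radius r is drawn at 1 + k1 r^2 times it, then the intrinsics apply), "rvec" (rotation vector, rad) and "tvec" (3), from world to camera coordinates, as OpenCV has them. Camera axes: x right, y down, z forward; pixel columns grow to the right and rows downward; lengths in m; the calibration is good to about 2 mm. A picture is of the moment at which its call begins. There is no depth.
- robot.job_done(): hands the job in; it is judged then, once.
The state is a dict: "clock": time; "qpos": joint angles; "qd": joint speeds; "joint_efforts": joint torques, N m; "ee_pos": TCP position; "eef_rot": TCP orientation; "force": force on the tool from outside, world axes, zero at the start; "wrist_torque": the same for the moment, N m; "gripper_width": opening from 0.0 (shut) to 1.0 (fully open); "grasp_force": force on a finger pad.
Only numpy, scipy, OpenCV 4.12 (cv2) and the standard library are available. Lean on these libraries where they do the work, as an engineer would, in place of code of your own. Each camera call takes 0.05 s, during which the arm holds its last target. There are 200 camera calls.

## Task

On the inspection light, open the iris fully by pushing its lever around to the stop beside the largest dot, then push the lever back until its pointer stands on the long scale mark, and move clear. The model tooth stays standing on the glass, and nothing on the bench is to be shifted, lifted or knocked over.

Things in the scene. Friction and masses are not known exactly. Their poses are not given: they have to be found in the camera images.
- light: Inspection light, fixed: round white foot 260 mm across, 20 high; central black drum 100 mm across, 42 high, with a glass plate (88 mm across, top at 45 mm). Origin: centre of the underside, on the ring's axis; z up. On the foot's top, seven scale marks 0.3 rad apart, each with a dot outside it; dots grow from tiny (closed end) to largest (open end). The scale's middle lies along the light's -x axis.
- iris (a joint): Angle of iris ring and lever, rad: 0 = closed stop (pointer at the tiniest dot), 1.8 = open stop (at the largest dot), 1.2 = pointer at the long mark. Grows counterclockwise seen from above; the lever lies in direction pi - 0.9 + value from the light's +x axis. Stays where left; friction asks about 2 N at the post.
- lever_post (a point): Top centre of the upright round black post on the lever, 82 mm from the ring's axis, 90 mm above the bench. Post 12 mm in diameter (15 mm in its topmost 10 mm), standing on a flat arm 10 mm wide whose upper side is 32 mm above the bench; push it sideways. The arm ends in a thin pointer reaching 100 mm from the axis.
- long_mark (a point): Point on the long scale mark, on top of the foot (20 mm high), 100 mm from the ring's axis. This mark, the third counted from the open end, is 30 x 6 mm; the other six are 12 x 3 mm.
- open_mark (a point): Point on the foot's top beside the largest dot, 100 mm from the ring's axis, where the pointer stands at the open stop. A steel stop peg, its top 34 mm above the bench, stands just beyond each end of the lever's travel, 76 mm from the axis.
- tooth_model: Small plaster block 24 x 20 mm with a white tooth on it, 30 mm high in all, standing loose on the glass plate near its middle; origin at the centre of its underside. To be left alone.
- jaw_cast: Bystander, loose on the bench: plaster jaw model, 62 x 66 mm, 31 high; origin at its underside. To be left alone.
- jar: Bystander, loose on the bench: small amber glass jar with black cap, 48 mm across, 55 high; origin at its underside. To be left alone.
- mixing_cup: Bystander, loose on the bench: small white ceramic cup, 64 mm across the rim, 45 high; origin at its underside. To be left alone.
- wax_block: Bystander, loose on the bench: reddish-brown wax block 30 x 45 mm, 14 high; origin at its underside. To be left alone.
- flask_ring: Bystander, loose on the bench: steel cylinder 38 mm across, 40 high; origin at its underside. To be left alone.
- spatula: Bystander, loose on the bench: wooden-handled spatula 170 mm long, lying flat; origin under its middle. To be left alone.
- liquid_bottle: Bystander, loose on the bench: white plastic bottle 52 mm across, 130 high; origin at its underside. To be left alone.

How it is judged:
By the outcome, as a careful person would: the job done as asked, in the order asked, and still so for the second after the job is handed in, with the robot touching nothing.
It also fails if it takes over 51 s, if anything falls off the work surface, if the arm or the gripper's body presses on something with over 40 N, if the wrist force passes 120 N, or if a joint passes its speed limit or range.

## Working session

There is one attempt and no reset: what is moved stays moved. The work goes in short steps, Python scripts to look and compute and a tool call to move; the robot and the scene stay as the last step left them, time stands still between calls to the robot, and variables do not carry over. Pictures are saved under pics/ and viewed, at most 10 in all, crops included, and the job is handed in when it is done.

Besides the shell and the picture viewer there is one more tool, called after "Request:" by a JSON object that holds its "op" and its "data", one argument or row to a line. step_arm: Moves the arm, as the interface text tells. Its arguments: {"type":"object","properties":{"deltas":{"type":"array","items":{"type":"array","items":{"type":"number"}}},"squeeze":{"type":"number"}},"required":["deltas"]}

```bash
mkdir -p pics; cat > h.py <<'E'
import numpy as np, cv2
from rig import robot
def shot(cam,fn):
    c=robot.capture(cam); cv2.imwrite('pics/'+fn+'.png',c['pixels'][:,:,::-1]); np.save('pics/'+fn,c,allow_pickle=True); return c
def load(fn): return np.load('pics/'+fn+'.npy',allow_pickle=True).item()
def ray(c,u,v):
    K=np.array(c['K']); d=np.array([(u-K[0,2])/K[0,0],(v-K[1,2])/K[1,1]]); s=d.copy()
    for _ in range(30): s=d/(1+c['k1']*(s@s))
    R=cv2.Rodrigues(np.array(c['rvec'],float))[0]; t=np.array(c['tvec']).ravel()
    return -R.T@t, R.T@np.array([s[0],s[1],1])
def onz(c,u,v,z):
    o,d=ray(c,u,v); return o+d*(z-o[2])/d[2]
def proj(c,P):
    R=cv2.Rodrigues(np.array(c['rvec'],float))[0]; p=R@np.array(P)+np.array(c['tvec']).ravel(); s=p[:2]/p[2]; s=s*(1+c['k1']*(s@s)); K=np.array(c['K'])
    return K[0,0]*s[0]+K[0,2],K[1,1]*s[1]+K[1,2]
E
python3 - <<'E'
from h import *
shot('scene','s1');shot('top','t1')
print(robot.get_state()); 
for f in('s1','t1'): print(ray(load(f),320,200))
E
```

```text
{'clock': 0.1, 'qpos': array([ 5.21208323e+01,  1.03961612e+01,  9.21249426e+01, -9.74375532e-04,
        7.75673850e+01, -1.18197070e+01]), 'qd': array([-0.00582952, -0.08014254, -0.24023505, -0.06967293,  0.04437838,
       -0.00719136]), 'joint_efforts': array([ 1.64268276e-04, -4.45877981e+01, -3.52239060e+01, -4.86583122e-04,
        4.19435717e-03, -3.16989954e-06]), 'ee_pos': array([0.25228052, 0.5161604 , 0.23049702]), 'eef_rot': array([[-8.98340102e-01,  4.39299656e-01, -9.35162859e-04],
       [ 4.39300549e-01,  8.98339311e-01, -1.22921883e-03],
       [ 3.00098149e-04, -1.51507413e-03, -9.99998807e-01]]), 'force': array([-1.16564723, -1.48445706, -0.25921968]), 'wrist_torque': array([-0.04325273, -0.01008379, -0.02913074]), 'grasp_force': 0.0, 'gripper_width': 1.0012206731359126}
(array([0.96046782, 0.72468842, 1.07691564]), array([-0.29862468, -0.54524822, -0.78330715]))
(array([0.32220518, 0.00351595, 1.34356983]), array([ 0.19494226,  0.00933064, -0.98086393]))
```

View pics/t1.png

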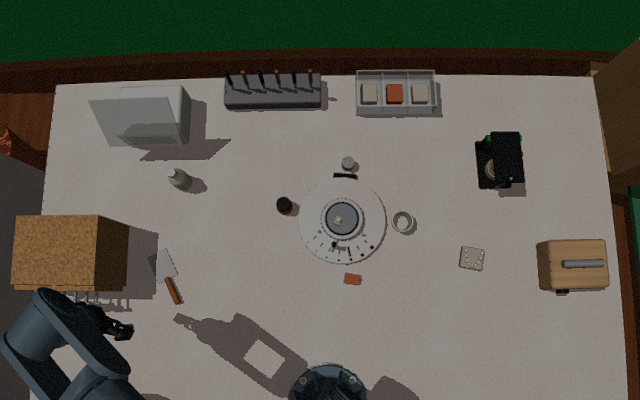

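View pics/s1.png

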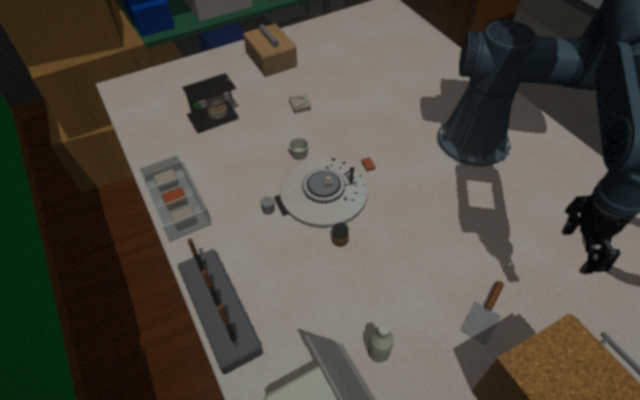

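The top view shows the light at about (342,219), with the scale on its lower side and the post near (334,244). The cup (403,222), jar (284,206), flask (348,163) and wax (353,279) stand around it. I'll enlarge both views next.

```bash
python3 - <<'E'
from h import *
a=load('t1')['pixels'][170:290,270:430,::-1]; b=load('s1')['pixels'][140:240,265:398,::-1]
a=cv2.resize(a,(800,600),interpolation=3); cv2.imwrite('pics/t1c.png',a)
b=cv2.resize(b,(798,600),interpolation=3); cv2.imwrite('pics/s1c.png',b)
c=load('t1'); g=cv2.cvtColor(c['pixels'],cv2.COLOR_RGB2HSV)
print(onz(c,342,219,.02))
E
```

```text
[ 0.52745769 -0.04807862  0.02      ]
```

View pics/t1c.png

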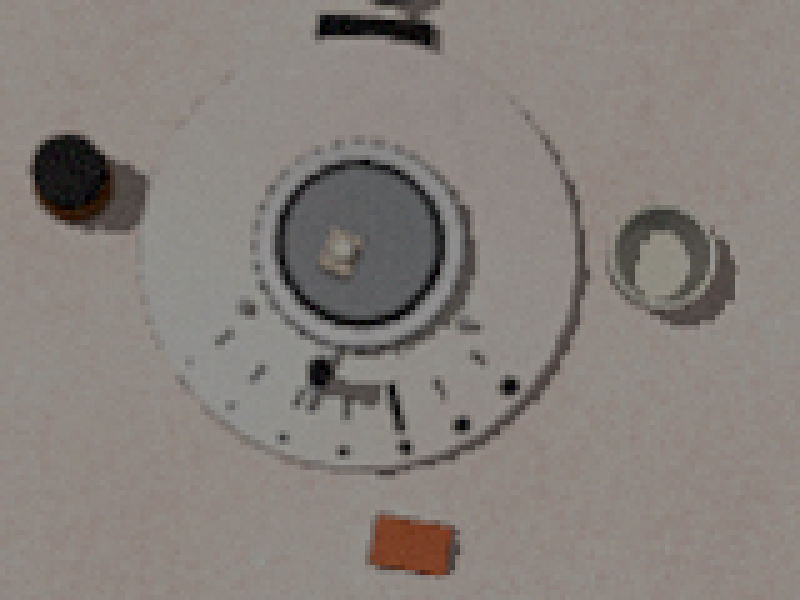

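View pics/s1c.png

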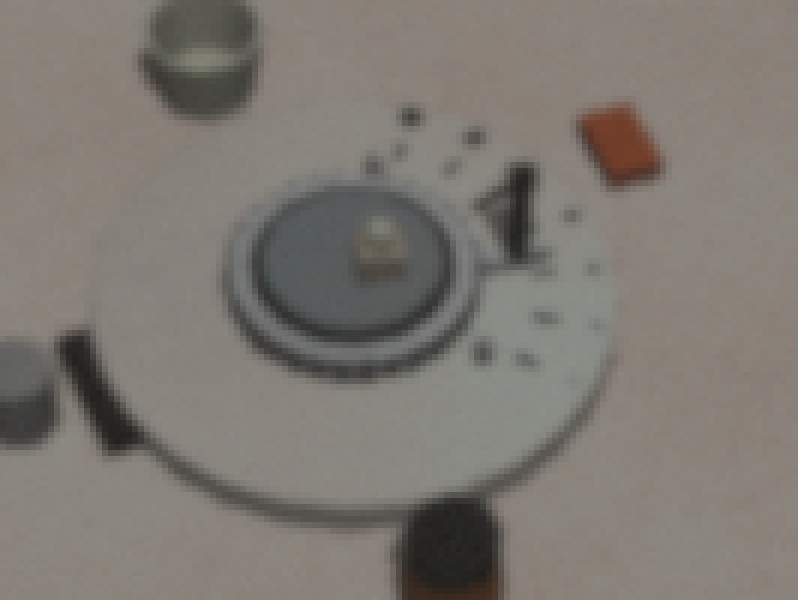

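The crops show seven dots, with the largest at (510,385), the long mark at (397,408), the post top at (320,370) and the drum centre at (360,243), in 5x crop pixels. The pointer stands near the third mark from the closed end.

```bash
python3 - <<'E'
from h import *
from scipy.optimize import least_squares
c=load('t1')
T=lambda u,v,z:onz(c,270+u/5-.4,170+v/5-.4,z)[:2]
dots=[(188,362),(231,405),(283,438),(343,451),(405,447),(461,425),(510,385)]
D=np.array([T(u,v,.02) for u,v in dots])
f=lambda p:np.ravel([p[:2]+p[2]*np.array([np.cos(p[3]+np.pi-.9+.3*i),np.sin(p[3]+np.pi-.9+.3*i)])-D[i] for i in range(7)])
r=least_squares(f,[.527,-.048,.115,0]); print(r.x,np.abs(r.fun).max())
C=r.x[:2];print('drum',T(360,243,.045))
print('foot centre', (T(138,243,.02)+T(580,250,.02))/2)
m=T(397,408,.02)-C;P=T(320,370,.09)
val=lambda d:(np.arctan2(d[1],d[0])-r.x[3]-np.pi+.9)%(2*np.pi)
print('mark',np.linalg.norm(m),val(m),'post',P,np.linalg.norm(P-C),val(P-C))
s=load('s1');P2=onz(s,265+522/6-.4,140+170/6-.4,.09)[:2];print('post scene',P2)
for n,(u,v),z in [('wax',(412,545),.014),('cup',(665,255),.045),('jar',(70,172),.055)]: print(n,T(u,v,z))
for v in (.8,1.2,1.8):
  a=r.x[3]+np.pi-.9+v; print(v,np.degrees(a),C+.082*np.array([np.cos(a),np.sin(a)]))
E
```

```text
[ 0.52699921 -0.0456156   0.11976083 -0.08825858] 0.0007967442765060562
drum [ 0.52593258 -0.045992  ]
foot centre [ 0.52773919 -0.0463064 ]
mark 0.09687304728213263 1.2078775376197104 post [ 0.44812499 -0.02090074] 0.08265572016885951 0.6846038594606224
post scene [ 0.4496508  -0.02001961]
wax [ 0.353437   -0.07415468]
cup [ 0.51671968 -0.22227632]
jar [0.56782894 0.12105158]
0.8 169.2135778553662 [ 0.44644802 -0.03026942]
1.2 192.1318896605991 [ 0.44683057 -0.06284895]
1.8 226.50935736844852 [ 0.47056385 -0.10510552]
```

Request:
{"op": "step_arm", "data": {
  "deltas": [
    [0,0,0,-10,-10,0,45],
    [0,0,0,-20,-20,0,45],
    [0,0,0,-24,-23,0,45],
    [0,0,0,-24,-23,0,45],
    [0,0,0,-24,-23,0,45],
    [0,0,0,-24,-23,0,45],
    [0,0,0,-24,-23,0,45],
    [0,0,0,-24,-23,0,45],
    [0,0,0,-24,-23,0,45],
    [0,0,0,-24,-23,0,45]
  ]
}}

```text
clock: 1.1
ee_pos: [0.3578, 0.2248, 0.2311]
eef_rot: [[-0.898, 0.439, 0.0], [0.439, 0.898, -0.0], [-0.0, -0.0, -1.0]]
force: [0.2, 0.2, -0.9]
gripper_width: 0.523
grasp_force: 0.0
```

Request:
{"op": "step_arm", "data": {
  "deltas": [
    [0,0,0,-24,-23,0,45],
    [0,0,0,-24,-23,0,45],
    [0,0,0,-24,-23,0,45],
    [0,0,0,-24,-23,0,45],
    [0,0,0,-24,-23,0,45],
    [0,0,0,-24,-23,0,45],
    [0,0,0,-24,-23,0,45],
    [0,0,0,-18,-18,0,45],
    [0,0,-4.5,-5,-5,0,45],
    [0,0,-4.5,0,0,0,45]
  ]
}}

```text
clock: 2.1
ee_pos: [0.4483, -0.0243, 0.231]
eef_rot: [[-0.956, 0.293, -0.001], [0.293, 0.956, -0.0], [0.001, -0.0, -1.0]]
force: [0.1, 0.0, -0.5]
gripper_width: 0.522
grasp_force: 0.0
```

Request:
{"op": "step_arm", "data": {
  "deltas": [
    [0,0,0,0,0,0,45],
    [0,0,0,0,0,0,45]
  ]
}}

```text
clock: 2.3
ee_pos: [0.4482, -0.0226, 0.2311]
eef_rot: [[-0.955, 0.296, -0.0], [0.296, 0.955, 0.0], [0.0, -0.0, -1.0]]
force: [-1.1, 0.1, 0.1]
gripper_width: 0.526
grasp_force: 0.0
```

```bash
cat > go.py <<'E'
from h import *
import sys
s=robot.get_state();R=s['eef_rot'];p=s['ee_pos']
print(s['clock'],p.round(4),'yaw y',np.degrees(np.arctan2(R[1,1],R[0,1])).round(2),'F',s['force'].round(1),s['gripper_width'],s['qpos'].round(1))
if len(sys.argv)>1: print('tool delta mm',(R.T@(np.array([float(x) for x in sys.argv[1:4]])-p)*1000).round(1))
E
python3 go.py .4489 -.0205 .055; python3 -c "
from h import *
shot('wrist','w1')"
```

```text
2.3 [ 0.4482 -0.0226  0.2311] yaw y 72.81 F [-1.1  0.1  0.1] 0.5263005619810515 [-18.1  -6.4 109.4  -0.   77.  -90.9]
tool delta mm [-1.000e-01  2.200e+00  1.761e+02]
```

View pics/w1.png

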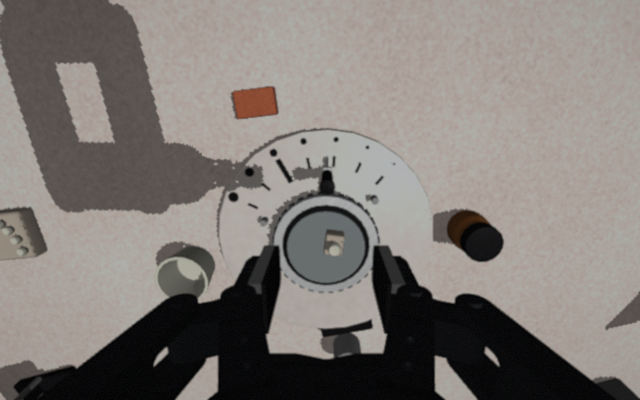

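The wrist view shows the post at about (327,180) and its pointer just short of the third mark from the closed end. The fingers stand at x≈265 and 385, centred on it. I'll check the geometry before going down.

```bash
python3 - <<'E'
from h import *
c=load('w1'); print(c['K'],ray(c,320,200))
for P in [(.4489,-.0205,.09),(.4489,-.0205,.032),(.527,-.0457,.045),(.4292,-.0667,.02)]: print(P,np.round(proj(c,P)))
g=c['pixels'].max(2)[150:205,300:350]
n,l,st,ce=cv2.connectedComponentsWithStats((g<45).astype(np.uint8)); print(st,ce)
E
```

```text
[[319.36712303   0.         325.94516428]
 [  0.         319.36712303 200.19119488]
 [  0.           0.           1.        ]] (array([ 0.37734958, -0.00181927,  0.37221552]), array([ 0.27357574, -0.10433558, -0.95635626]))
(0.4489, -0.0205, 0.09) [330. 187.]
(0.4489, -0.0205, 0.032) [329. 174.]
(0.527, -0.0457, 0.045) [328. 248.]
(0.4292, -0.0667, 0.02) [284. 167.]
[[   0    0   50   55 2455]
 [  18   21   16   24  273]
 [   8   44    5    3    9]
 [  39   45    4    2    5]
 [   0   48    3    2    6]
 [  49   48    1    2    2]] [[24.36822811 26.06924644]
 [26.20879121 33.81318681]
 [ 9.77777778 45.        ]
 [40.8        45.2       ]
 [ 1.         48.5       ]
 [49.         48.5       ]]
```

Request:
{"op": "step_arm", "data": {
  "deltas": [
    [0,0,0,0,2,15,45],
    [0,0,0,0,0,25,45],
    [0,0,0,0,0,25,45],
    [0,0,0,0,0,25,45],
    [0,0,0,0,0,25,45],
    [0,0,0,0,0,25,45],
    [0,0,0,0,0,20,45],
    [0,0,0,0,0,16,45],
    [0,0,0,0,0,0,28],
    [0,0,0,0,0,0,28]
  ]
}}

```text
clock: 3.35
ee_pos: [0.4493, -0.0203, 0.0555]
eef_rot: [[-0.956, 0.294, -0.0], [0.294, 0.956, 0.0], [0.0, -0.0, -1.0]]
force: [0.5, 0.4, 0.9]
gripper_width: 0.326
grasp_force: 0.0
```

Request:
{"op": "step_arm", "data": {
  "deltas": [
    [0,0,0,0,0,0,28],
    [0,0,-2,0,-3,0,28],
    [0,0,-4,0,-5.7,0,28],
    [0,0,-4,0,-5.7,0,28],
    [0,0,-4,0,-5.7,0,28],
    [0,0,-4,0,-5.7,0,28]
  ]
}}

```text
clock: 3.95
ee_pos: [0.4458, -0.0458, 0.0565]
eef_rot: [[-1.0, -0.019, 0.002], [-0.019, 1.0, -0.0], [-0.002, -0.0, -1.0]]
force: [1.1, 2.7, -0.4]
gripper_width: 0.325
grasp_force: 1.3
```

```bash
python3 go.py; python3 - <<'E'
from h import *
p=robot.get_state()['ee_pos'][:2]-[.527,-.0457]; print(np.hypot(*p),np.degrees(np.arctan2(p[1],p[0]))%360)
E
```

```text
3.95 [ 0.4458 -0.0458  0.0565] yaw y 91.09 F [ 1.1  2.7 -0.4] 0.3250229482113683 [-2.110e+01  8.600e+00  1.174e+02  1.000e-01  5.390e+01 -1.123e+02]
0.08122567490266365 180.07737847480288
```

Request:
{"op": "step_arm", "data": {
  "deltas": [
    [0,0,-4,0,-5.7,0,28],
    [0,0,-4,0,-5.7,0,28],
    [0,0,-4,0,-5.7,0,28],
    [0,0,-4,0,-5.7,0,28],
    [0,0,-4,0,-5.7,0,28],
    [0,0,-4,0,-5.7,0,28],
    [0,0,-4,0,-5.7,0,28],
    [0,0,-4,0,-5.7,0,28],
    [0,0,-4,0,-5.7,0,28]
  ]
}}

```text
clock: 4.85
ee_pos: [0.4602, -0.094, 0.0564]
eef_rot: [[-0.798, -0.603, 0.001], [-0.603, 0.798, 0.0], [-0.001, -0.001, -1.0]]
force: [-0.6, 3.8, 0.3]
gripper_width: 0.33
grasp_force: 1.2
```

```bash
cat >> go.py <<'E'
q=p[:2]-[.527,-.0457]; print('r,ang',np.hypot(*q),np.degrees(np.arctan2(q[1],q[0]))%360)
E
python3 go.py
```

```text
4.85 [ 0.4602 -0.094   0.0564] yaw y 127.09 F [-0.6  3.8  0.3] 0.3302210340218752 [-2.610e+01  1.110e+01  1.143e+02  1.000e-01  5.450e+01 -1.532e+02]
r,ang 0.08240824613104004 215.8731339616556
```

Request:
{"op": "step_arm", "data": {
  "deltas": [
    [0,0,-4,0,-5.7,0,28],
    [0,0,-4,0,-5.5,0,28],
    [0,0,-2,0,-3,0,28],
    [0,0,0,0,-1.5,0,28]
  ]
}}

```text
clock: 5.25
ee_pos: [0.4703, -0.1061, 0.0563]
eef_rot: [[-0.683, -0.731, 0.001], [-0.731, 0.683, -0.0], [-0.0, -0.001, -1.0]]
force: [-2.7, 0.7, 1.1]
gripper_width: 0.326
grasp_force: 1.0
```

Request:
{"op": "step_arm", "data": {
  "deltas": [
    [0,0,0,0,-1.5,0,28],
    [0,0,0,0,-1,0,28]
  ]
}}

```text
clock: 5.45
ee_pos: [0.4718, -0.1077, 0.0557]
eef_rot: [[-0.683, -0.73, 0.0], [-0.73, 0.683, -0.0], [0.0, -0.0, -1.0]]
force: [-2.3, 1.4, 1.3]
gripper_width: 0.328
grasp_force: 1.0
```

```bash
python3 go.py
```

```text
5.45 [ 0.4718 -0.1077  0.0557] yaw y 136.91 F [-2.3  1.4  1.3] 0.3278930224422656 [ -26.9   12.9  112.3   -0.    54.9 -163.8]
r,ang 0.08302151546107867 228.28124703346558
```

Not at the stop yet; I'll continue in small pushes and watch the force.

Request:
{"op": "step_arm", "data": {
  "deltas": [
    [0,0,0,0,-1,0,28],
    [0,0,0,0,-1,0,28]
  ]
}}

```text
clock: 5.65
ee_pos: [0.4731, -0.109, 0.0553]
eef_rot: [[-0.683, -0.731, -0.0], [-0.731, 0.683, -0.0], [0.0, 0.0, -1.0]]
force: [-2.3, 2.1, 1.8]
gripper_width: 0.326
grasp_force: 1.0
```

Request:
{"op": "step_arm", "data": {
  "deltas": [
    [0,0,0,0,-1,0,28],
    [0,0,0,0,-1,0,28]
  ]
}}

```text
clock: 5.85
ee_pos: [0.4745, -0.1104, 0.0552]
eef_rot: [[-0.683, -0.731, -0.0], [-0.731, 0.683, 0.0], [0.0, 0.0, -1.0]]
force: [-1.8, 0.1, 0.8]
gripper_width: 0.323
grasp_force: 1.1
```

Request:
{"op": "step_arm", "data": {
  "deltas": [
    [0,0,0,0,-1,0,28],
    [0,0,0,0,-0.5,0,28]
  ]
}}

```text
clock: 6.05
ee_pos: [0.4752, -0.1111, 0.0551]
eef_rot: [[-0.683, -0.731, -0.001], [-0.731, 0.683, 0.001], [0.0, 0.001, -1.0]]
force: [-4.5, 2.3, 3.0]
gripper_width: 0.329
grasp_force: 2.5
```

```bash
python3 go.py; python3 -c "
from h import *
c=shot('top','t2')
cv2.imwrite('pics/t2c.png',cv2.resize(c['pixels'][170:290,270:430,::-1],(800,600),interpolation=3))"
```

```text
6.05 [ 0.4752 -0.1111  0.0551] yaw y 136.94 F [-4.5  2.3  3. ] 0.32918975490069524 [ -27.1   13.5  111.6    0.    55.  -164.1]
r,ang 0.08346447062381064 231.62330162746505
```

View pics/t2c.png

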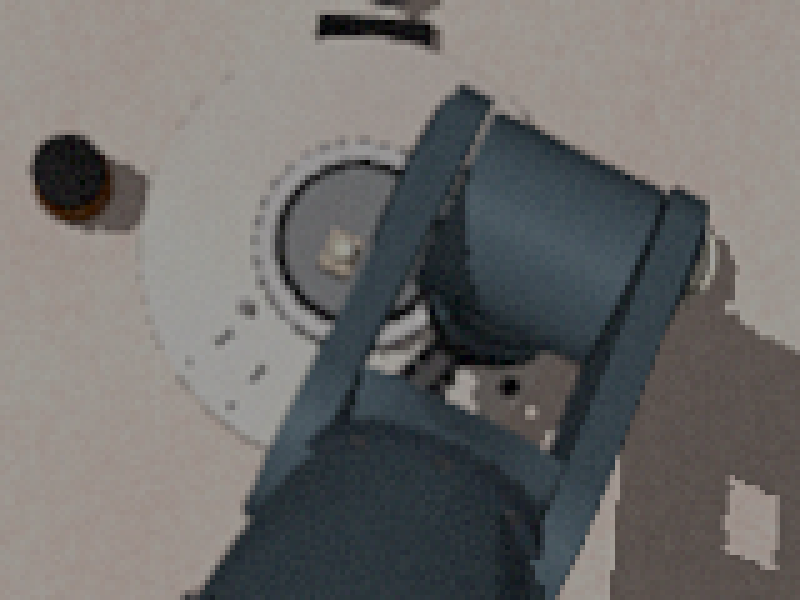

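The arm hides the lever, and the tooth is still in place at (342,248). The force is starting to rise, so I'll press a little more to confirm the stop.

Request:
{"op": "step_arm", "data": {
  "deltas": [
    [0,0,0,0,-1,0,28],
    [0,0,0,0,0,0,28]
  ]
}}

```text
clock: 6.3
ee_pos: [0.4752, -0.1112, 0.0549]
eef_rot: [[-0.683, -0.731, -0.003], [-0.731, 0.683, 0.002], [0.001, 0.003, -1.0]]
force: [-6.3, 4.4, 4.7]
gripper_width: 0.331
grasp_force: 3.8
```

Request:
{"op": "step_arm", "data": {
  "deltas": [
    [0,0,0,0,-1,0,28],
    [0,0,0,0,0,0,28]
  ]
}}

```text
clock: 6.5
ee_pos: [0.4753, -0.1113, 0.0548]
eef_rot: [[-0.683, -0.731, -0.004], [-0.731, 0.683, 0.003], [0.001, 0.005, -1.0]]
force: [-8.7, 5.6, 7.2]
gripper_width: 0.323
grasp_force: 5.2
```

```bash
python3 go.py; python3 -c "
from h import *
c=shot('wrist','w2')"
```

```text
6.5 [ 0.4753 -0.1113  0.0548] yaw y 136.95 F [-8.7  5.6  7.2] 0.32315874782556897 [ -27.2   13.6  111.4    0.    55.2 -164.1]
r,ang 0.08352524401101807 231.73453641684543
```

View pics/w2.png

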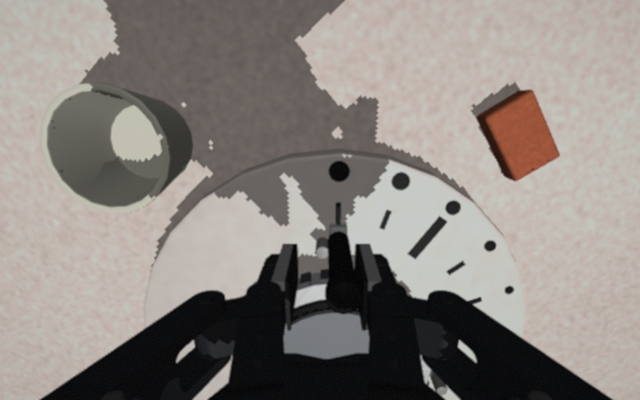

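The wrist view shows the pointer in line with the largest dot's mark at (338,205), and the lever no longer moves, so it is at the stop. Next I push it back with the other finger.

Request:
{"op": "step_arm", "data": {
  "deltas": [
    [0,0,0,0,3,0,28],
    [0,0,0,0,4,0,28],
    [0,0,0,0,3,0,28],
    [0,0,4,0,5.7,0,28],
    [0,0,4,0,5.7,0,28],
    [0,0,4,0,5.7,0,28],
    [0,0,4,0,5.7,0,28],
    [0,0,4,0,5.7,0,28],
    [0,0,4,0,5.7,0,28],
    [0,0,4,0,5.7,0,28]
  ]
}}

```text
clock: 7.55
ee_pos: [0.4486, -0.0742, 0.056]
eef_rot: [[-0.947, -0.322, 0.004], [-0.322, 0.947, -0.002], [-0.003, -0.003, -1.0]]
force: [1.7, -0.9, 0.1]
gripper_width: 0.333
grasp_force: 1.2
```

Request:
{"op": "step_arm", "data": {
  "deltas": [
    [0,0,0,0,0,0,28],
    [0,0,0,0,0,0,28]
  ]
}}

```text
clock: 7.75
ee_pos: [0.4475, -0.0737, 0.0555]
eef_rot: [[-0.945, -0.327, 0.001], [-0.327, 0.945, -0.0], [-0.0, -0.001, -1.0]]
force: [0.9, -0.7, 0.2]
gripper_width: 0.328
grasp_force: 0.2
```

```bash
python3 go.py; python3 -c "
from h import *
c=shot('wrist','w3')
cv2.imwrite('pics/w3c.png',cv2.resize(c['pixels'][130:330,220:460,::-1],(720,600),interpolation=3))"
```

```text
7.75 [ 0.4475 -0.0737  0.0555] yaw y 109.06 F [ 0.9 -0.7  0.2] 0.3280749533952476 [ -24.4    9.4  116.6   -0.    54.  -133.5]
r,ang 0.08430788016437178 199.3976109645363
```

View pics/w3c.png

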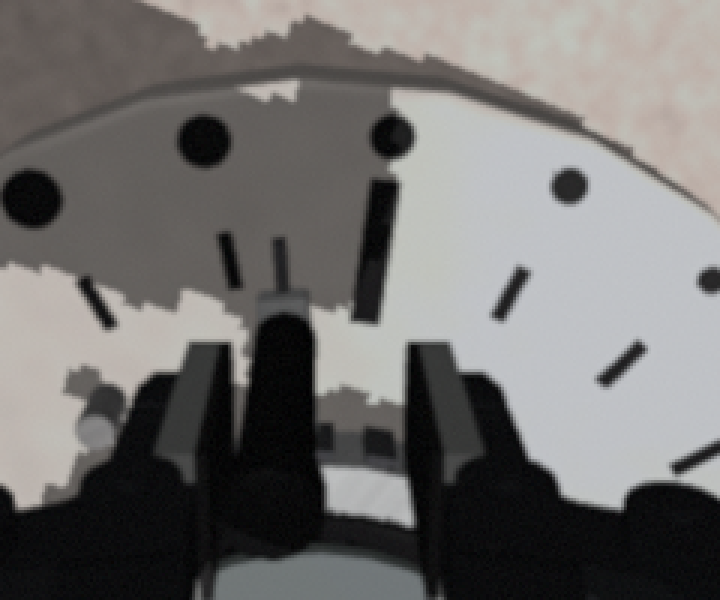

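The crop shows the pointer at (280,265), between the 1.5 mark (230,260) and the long mark (375,250), which puts the value near 1.41. The finger geometry gives the same figure, so about 12.4° remains.

Request:
{"op": "step_arm", "data": {
  "deltas": [
    [0,0,3.5,0,5,0,28],
    [0,0,3.5,0,5,0,28],
    [0,0,3.5,0,5,0,28],
    [0,0,0,0,0,0,28],
    [0,0,0,0,0,0,28]
  ]
}}

```text
clock: 8.3
ee_pos: [0.4431, -0.0592, 0.0552]
eef_rot: [[-0.989, -0.149, -0.0], [-0.149, 0.989, 0.0], [0.0, 0.0, -1.0]]
force: [-0.1, -0.1, -0.2]
gripper_width: 0.33
grasp_force: 0.1
```

```bash
python3 go.py; python3 -c "
from h import *
c=shot('wrist','w4')
cv2.imwrite('pics/w4c.png',cv2.resize(c['pixels'][140:300,240:432,::-1],(720,600),interpolation=3))"
```

```text
8.3 [ 0.4431 -0.0592  0.0552] yaw y 98.57 F [-0.1 -0.1 -0.2] 0.33024139123357726 [ -22.9    8.7  117.4    0.    53.9 -121.5]
r,ang 0.08494097724226511 189.13626064504822
```

View pics/w4c.png

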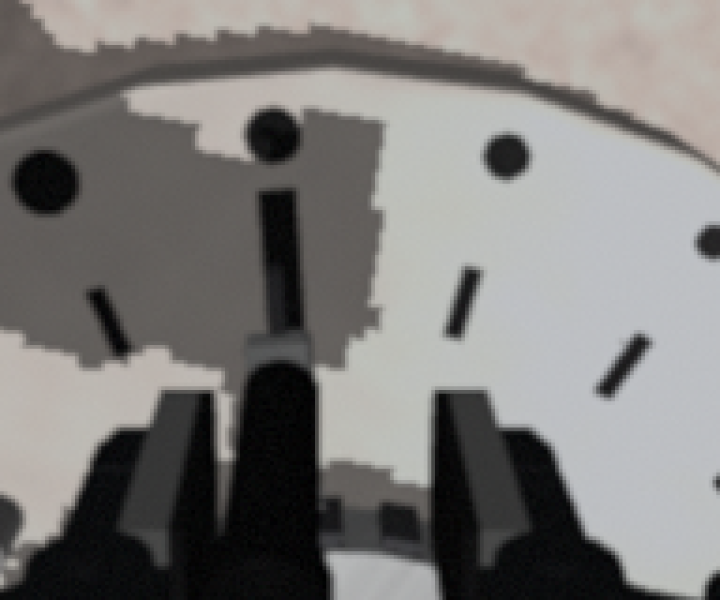

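The pointer (277,300 in the crop) now lies on the long mark, which is centred near x=283 there. I'll quantify the remainder, including parallax.

```bash
python3 - <<'E'
from h import *
c=load('w4'); g=cv2.cvtColor(c['pixels'],cv2.COLOR_RGB2GRAY)
for v in list(range(190,232,3)): print(v,g[v,303:328])
C=np.array([.527,-.0457])
def an(u,v,z):
    q=onz(c,u,v,z)[:2]-C; return np.hypot(*q).round(4),(np.degrees(np.arctan2(q[1],q[0]))%360).round(2)
t=lambda u,v:(240+u/3.75-.37,140+v/3.75-.37)
print('mark',an(*t(278,200),.02),an(*t(287,325),.02)); 
for z in(.027,.0295,.032): print('ptr',z,an(*t(277,300),z))
print('postfoot',an(*t(280,370),.032), 'marks 1.5/.9',an(*t(109,322),.02),an(*t(464,302),.02))
E
```

```text
190 [95 96 96 96 95 89 79 76 72 65 63 62 58 52 53 63 83 94 95 95 94 95 95 95
 95]
193 [97 95 97 98 93 74 39 10  9  7  6 10  5 10 11 37 74 93 95 96 95 94 96 95
 95]
196 [97 97 97 97 93 78 44 16  7 10  5  8 10  7 10 34 71 93 96 96 95 95 96 95
 95]
199 [96 97 97 97 94 83 55 21  8 11  9  7  7  6  6 26 59 85 95 95 95 96 95 96
 96]
202 [96 95 96 96 95 91 68 28  9  7  5 14  8 12  6 20 50 81 92 95 96 96 95 96
 95]
205 [96 96 96 95 95 91 71 34 10  8 10  6  8  9 10 14 42 76 92 95 96 95 96 95
 95]
208 [96 96 96 95 97 93 74 44 18  4 10 11  7 11  8 10 36 74 94 96 94 96 95 95
 96]
211 [96 96 95 95 97 94 83 55 26 22 25 19 17  9 10  8 32 72 90 96 95 96 96 95
 97]
214 [95 96 95 95 96 96 92 69 40 33 30 30 21  9  8  9 27 58 85 95 95 94 96 97
 95]
217 [97 96 96 96 96 98 93 74 45 33 32 32 23 12  9  9 20 49 80 94 97 96 97 95
 96]
220 [96 97 96 96 96 97 94 79 51 34 33 32 24 15 10  9 15 45 78 94 96 96 97 96
 96]
223 [97 96 98 97 97 97 95 81 55 36 32 32 26 14 10  6 12 36 76 96 98 97 97 97
 98]
226 [97 96 97 97 96 96 95 86 63 39 33 30 28 18 13 14 11 34 72 93 97 98 97 98
 98]
229 [96 96 88 81 74 72 71 69 61 53 50 51 53 59 63 65 67 62 62 71 88 96 98 97
 98]
mark (np.float64(0.1101), np.float64(193.37)) (np.float64(0.0895), np.float64(193.71))
ptr 0.027 (np.float64(0.0964), np.float64(194.08))
ptr 0.0295 (np.float64(0.0974), np.float64(193.96))
ptr 0.032 (np.float64(0.0983), np.float64(193.85))
postfoot (np.float64(0.0872), np.float64(194.31)) marks 1.5/.9 (np.float64(0.0967), np.float64(210.52)) (np.float64(0.0951), np.float64(176.55))
```

Request:
{"op": "step_arm", "data": {
  "deltas": [
    [0,0,0.3,0,0.7,0,28],
    [0,0,0.4,0,0.6,0,28],
    [0,0,0,0,0,0,28],
    [0,0,0,0,0,0,28]
  ]
}}

```text
clock: 8.75
ee_pos: [0.443, -0.0579, 0.0552]
eef_rot: [[-0.991, -0.135, -0.0], [-0.135, 0.991, -0.0], [0.0, -0.0, -1.0]]
force: [-0.5, -1.6, -0.4]
gripper_width: 0.327
grasp_force: 0.9
```

```bash
cat > chk.py <<'E'
from h import *
import sys
c=shot('wrist',sys.argv[1]); g=cv2.cvtColor(c['pixels'],cv2.COLOR_RGB2GRAY)
for v in range(205,230,3): print(v,g[v,300:328])
E
python3 go.py; python3 chk.py w5
```

```text
8.75 [ 0.443  -0.0579  0.0552] yaw y 97.76 F [-0.5 -1.6 -0.4] 0.32715180497429924 [ -22.7    8.6  117.5   -0.    53.9 -120.5]
r,ang 0.08490748673984948 188.28192925368577
205 [96 95 97 95 95 93 74 44 16 10 12 11  7  8  7  5 33 72 91 95 95 95 95 95
 95 95 95 95]
208 [95 96 96 95 95 95 86 60 28  8  8  8 11 11  8  7 24 57 83 94 95 95 97 96
 95 95 96 95]
211 [96 95 94 95 95 96 91 69 29 10 18 18 20 21 16 13 18 48 78 94 94 95 95 96
 96 95 95 95]
214 [95 95 96 96 95 96 93 75 43 18 24 31 32 31 25 17 13 40 76 93 95 96 95 95
 95 96 96 95]
217 [95 96 96 96 96 96 95 83 56 26 21 31 31 33 28 20 14 33 71 92 96 96 96 95
 95 96 94 96]
220 [97 96 97 96 98 96 97 93 68 31 17 28 32 34 31 25 13 25 60 85 96 96 97 97
 95 96 96 95]
223 [97 96 95 98 97 97 97 92 73 39 18 24 32 33 31 24 15 15 48 79 95 97 97 96
 97 96 97 97]
226 [97 96 98 96 96 96 97 94 77 43 21 24 31 33 31 28 18 16 41 75 93 97 97 98
 98 98 98 97]
229 [97 96 97 96 96 89 79 71 68 65 62 57 52 51 52 56 59 63 65 66 65 63 73 90
 96 98 98 97]
```

The pointer is now centred on the long mark to within about 0.5 mm. I'll open the fingers, which takes both away from the post, then rise and move clear.

Request:
{"op": "step_arm", "data": {
  "deltas": [
    [0,0,0,0,0,0,34],
    [0,0,0,0,-2,0,45],
    [0,0,0,0,-4,0,45],
    [0,0,0,0,-1,0,45],
    [0,0,0,0,0,-10,45],
    [0,0,0,0,0,-25,45],
    [0,0,0,0,0,-35,45],
    [0,0,0,0,0,-40,45],
    [0,0,0,0,0,-40,45],
    [0,0,0,0,0,-25,45]
  ]
}}

```text
clock: 9.8
ee_pos: [0.4449, -0.0651, 0.2344]
eef_rot: [[-0.991, -0.135, 0.004], [-0.135, 0.991, -0.002], [-0.004, -0.002, -1.0]]
force: [0.6, 0.6, 0.1]
gripper_width: 0.526
grasp_force: 0.0
```

Request:
{"op": "step_arm", "data": {
  "deltas": [
    [0,0,0,0,20,0,45],
    [0,0,0,0,30,0,45],
    [0,0,0,0,35,0,45],
    [0,0,0,0,35,0,45],
    [0,0,0,0,35,0,45],
    [0,0,0,0,35,0,45],
    [0,0,0,0,35,0,45],
    [0,0,0,0,20,0,45],
    [0,0,0,0,0,0,45],
    [0,0,0,0,0,0,45]
  ]
}}

```text
clock: 10.8
ee_pos: [0.4109, 0.178, 0.2307]
eef_rot: [[-0.991, -0.136, 0.0], [-0.136, 0.991, -0.0], [-0.0, -0.0, -1.0]]
force: [-0.5, -0.4, -0.8]
gripper_width: 0.527
grasp_force: 0.0
```

```bash
python3 go.py; python3 -c "
from h import *
c=shot('top','t6')
cv2.imwrite('pics/t6c.png',cv2.resize(c['pixels'][150:290,255:442,::-1],(800,600),interpolation=3))
P=onz(c,*[0,0],.09)
"
```

```text
10.8 [0.4109 0.178  0.2307] yaw y 97.82 F [-0.5 -0.4 -0.8] 0.5270139273203215 [  8.2  -6.6 109.6  -0.   77.  -89.6]
r,ang 0.2520352002934819 117.44114830794764
```

View pics/t6c.png

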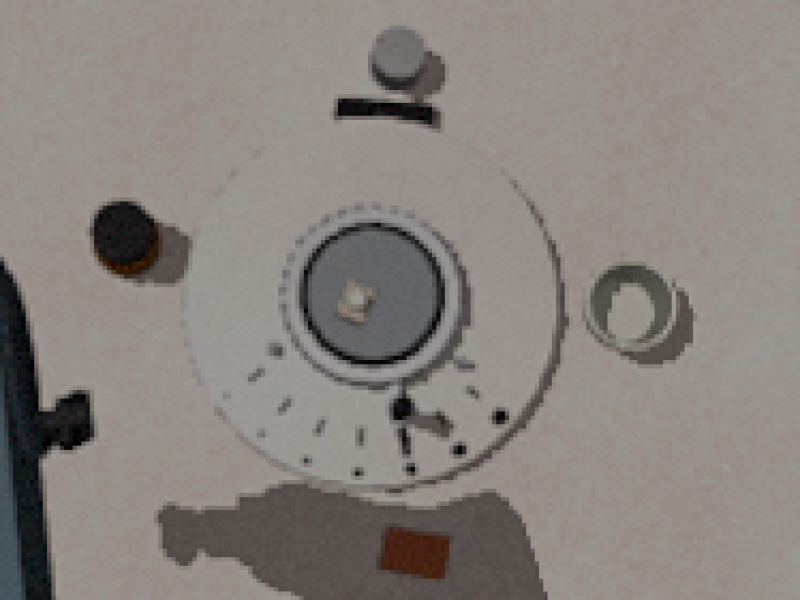

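The post (401,408) and pointer stand on the long mark (405,440). The tooth is standing, the other objects are where they were, and the arm is clear.

```bash
python3 -c "
from rig import robot
print(robot.job_done())"
```

```text
the job is handed in; nothing more can be done
None
```

I opened the iris to its stop at the largest dot, pushed the lever back until the pointer stood on the long mark (within about 0.5 mm by the wrist camera), moved the arm clear and handed in the job at about 11 s; the tooth still stands and nothing near the light looks shifted.

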